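# Draw the green battery plate from the slotted rack

### The arm

A 7-joint arm with a two-finger parallel gripper is mounted at the origin on the work surface. World frame = base frame: x ahead of the robot, y to its left, z up, the work surface at z = 0. Lengths are in m, angles in degrees, forces in N, time in s.
With the tool pointing down it reaches from about 0.425 to 0.875 m from the base axis. Payload 4.7 kg.
Tool frame: the origin (TCP) lies between the finger pads; the fingertips stand 25 mm ahead of it and the grasp point (between the pads) lies 6 mm ahead of it (env.tip_reach is the distance from the TCP to the fingertips, in m); z points along the fingers, y is the direction in which the jaws open and shut (so a half turn about z gives the same grasp; the last joint's range is limited). The gripper opens to 87 mm and grips with 3 to 60 N. Pads are 19 mm wide; open, the fingers measure 117 mm over their backs; the gripper's body (75 mm by 190 mm) begins 51 mm behind the grasp point.
Start: joints at [0.808, 18.392, -4.016, 83.108, 1.295, 78.541, -3.26], TCP at [0.65, -0, 0.248] pointing down, gripper open.
Joint ranges: [-163.93, 163.93], [-17.29, 119.83], [-79.2, 71.16], [3.27, 140.29], [-89.18, 269.18], [5.43, 117.66], [-154.24, 154.24]. Speed limits (degrees/s): [147.25, 147.25, 180, 180, 180, 180, 180].

### API

Orientations are given as [roll, pitch, yaw] about the fixed x, y, z axes, in that order (R = Rz(yaw) Ry(pitch) Rx(roll)).
In Python, from cell import env, viewer, job gives the robot as it stands.
- The arm moves only by the tool move_arm, never from a script. Its argument "steps" is a list of rows, each a list of 7 numbers: the finger opening in cm, from 0 to 8.7, then the shift along the tool's x, y, z in cm, then the turn, a rotation vector about the tool's x, y, z in rad. In form: [[fingers, tx, ty, tz, wx, wy, wz], ...]. A call has 1 to 5 rows; each row shifts and turns the commanded pose from where the row before left it, along the tool's axes as they then stand; what a row does not reach is not made up. A row lasts 1/12 s, in which the tool goes at most 41.7 mm and 7.16 degrees, less where a joint would pass 70% of its speed; a pose out of reach is approached as far as the arm can. A call is refused whole if a number of a shift passes 4.17 or a number of a turn 0.125, either way. A call with a gripper value outside its range is refused whole. The fingers move at their own pace and stop on an object; "force" is the grip in N (left out, the last holds). Time passes only in rows, so rows that do not move let the fingers close. It gives the time, the measured TCP pose, the force and the opening at its end, in the units of the state.
- env.get_obs(): the state, without advancing time (a new reading comes with each control period).
- viewer.read_camera(name): name is "scene" or "side" or "wrist"; returns a dict with "img" (420x560x3 uint8, red, green, blue), "vfov" (degrees; the focal length in pixels is half the picture's height over the tangent of half this angle, whatever the lens; pixels are square), "cx", "cy" (the principal point, pixels), "k1" (the pictures are not rectified: a ray, as slopes to the right and down, at radius r is drawn at 1 + k1 r^2 times it, then the intrinsics apply), "extrinsics" (4x4, takes a point from world to camera coordinates); the wrist camera has in their place "mount" (4x4, takes a point from camera to tool coordinates, whose origin is the TCP and whose axes are the flange's). Camera axes: x right, y down, z forward; pixel columns grow to the right and rows downward; lengths in m; the calibration is good to about 2 mm. A picture is of the moment at which its call begins: read the wrist's pose just before it. There is no depth.
- job.sign_off(): hands the job in, once; it reports no verdict.
The state is a dict: "time_s": time; "qpos": joint angles; "joint_velocities": joint speeds; "effort": joint torques, N m; "tool_pos": TCP position; "tool_rot": TCP orientation; "force": force on the tool from outside, world axes, zero at the start; "wrist_torque": the same for the moment, N m; "grip_width": finger opening in m.
Only numpy, scipy, OpenCV 4.12 (cv2) and the standard library are available. Lean on these libraries where they do the work, as an engineer would, in place of code of your own. Each camera call takes 0.05 s, during which the arm holds its last target.

### The job

A camera needs the green battery mounting plate: draw it straight up out of its slot in the grey rack, keeping it upright, and stand it on edge in the empty slot of the yellow carry stand. Lower it to the floor of the stand before letting go, and leave the bare aluminium plate and the blue plate in their slots.

Things in the scene. Friction and masses are not known exactly. Their poses are not given: they have to be found in the camera images.
- green_plate_center (a point): Green anodised battery mounting plate, loose, 0.24 kg, standing on edge in a slot of the grey rack: 8 mm thick (its x), 100 mm wide (y), 110 mm tall (z, up). The point is its centre, 55 mm from the lower and upper edges. The rack's guides end 45 mm above the plate's lower edge: the upper 65 mm stand free, and only weight and light friction hold it. Black pads low on its faces are for looks.
- bare_plate_center (a point): Bare silvery aluminium plate, same shape and axes as the green one, in another slot; its centre. Leave it. The fixed grey rack (150 x 118 mm, position and yaw vary) has three parallel slots 56 mm apart face to face (plates' x), one plate in each, in any order; each slot is 11 mm wide and guides only the plate's two side edges.
- blue_plate_center (a point): Blue plate, same shape and axes as the green one, in another slot of the same rack; its centre. Leave it.
- stand: Yellow carry stand, fixed, position and yaw vary: narrow open-topped trough, 36 x 133 mm outside, on a flat foot 90 x 133 mm. Origin at its underside's centre, z up. Its one slot, centred, is 28 mm wide (its x) and 125 mm long (its y); slot floor 6 mm, wall tops 66 mm above the origin. A plate goes in with its width along y, either way round; once let go it may lean on a wall, which is fine.
Not all that is in view belongs to the job. There is more than one size of the part that bears green_plate_center; the job needs the smallest.

How it is judged:
By the outcome, as a careful person would: the job done as asked, in the order asked, and still so for the second after the job is handed in, with the robot touching nothing.
It also fails if it takes over 43 s, if anything falls off the work surface, if the arm or the gripper's body presses on something with over 40 N, if the wrist force passes 120 N, or if a joint passes its speed limit or range.

## Working session

There is one attempt and no reset: what is moved stays moved. The work goes in short steps, Python scripts to look and compute and a tool call to move; the robot and the scene stay as the last step left them, time stands still between calls to the robot, and variables do not carry over. Pictures are saved under pics/ and viewed, and the job is handed in when it is done.

Besides the shell and the picture viewer there is one more tool, called as name([rows], argument=value, ...), one row to a line, values as JSON. move_arm: Moves the arm, as the interface text tells. Its arguments: {"type":"object","properties":{"steps":{"type":"array"},"force":{"type":"number"}},"required":["steps"]}

```bash
ls; mkdir -p pics; python3 - <<'E'
from cell import env, viewer, job
import cv2, numpy as np
o=env.get_obs(); print({k:np.round(v,3).tolist() for k,v in o.items()})
for n in ["scene","side","wrist"]:
    c=viewer.read_camera(n); cv2.imwrite(f"pics/{n}0.png",c["img"][:,:,::-1])
    print(n,{k:np.round(v,4).tolist() for k,v in c.items() if k!="img"})
E
```

```text
pics
{'time_s': 0.0, 'qpos': [0.807, 18.44, -4.016, 83.174, 1.294, 78.541, -3.26], 'joint_velocities': [0.041, -0.011, 0.034, 0.09, 0.057, 0.052, 0.047], 'effort': [-0.0, -49.128, -0.404, -31.253, -0.064, 0.044, 0.0], 'tool_pos': [0.649, -0.0, 0.246], 'tool_rot': [-179.889, 0.005, 90.003], 'force': [0.42, 0.045, -0.066], 'wrist_torque': [0.011, 0.032, -0.035], 'grip_width': 0.087}
scene {'vfov': 52.2865, 'cx': 277.2312, 'cy': 205.2086, 'k1': -0.047, 'extrinsics': [[0.0021, 1.0, 0.0079, 0.2024], [0.827, 0.0027, -0.5622, -0.313], [-0.5622, 0.0077, -0.827, 1.4607], [0.0, 0.0, 0.0, 1.0]]}
side {'vfov': 43.977, 'cx': 277.8078, 'cy': 202.8481, 'k1': -0.1369, 'extrinsics': [[-0.7783, -0.6279, 0.0082, 0.2226], [-0.3373, 0.407, -0.8489, 0.2799], [0.5297, -0.6634, -0.5286, 1.0629], [0.0, 0.0, 0.0, 1.0]]}
wrist {'vfov': 66.4052, 'cx': 278.4803, 'cy': 210.8438, 'k1': -0.0312, 'mount': [[0.0001, -0.9612, -0.2759, 0.0758], [1.0, -0.0, 0.0003, 0.0006], [-0.0002, -0.2759, 0.9612, -0.1368], [0.0, 0.0, 0.0, 1.0]]}
```

View pics/scene0.png

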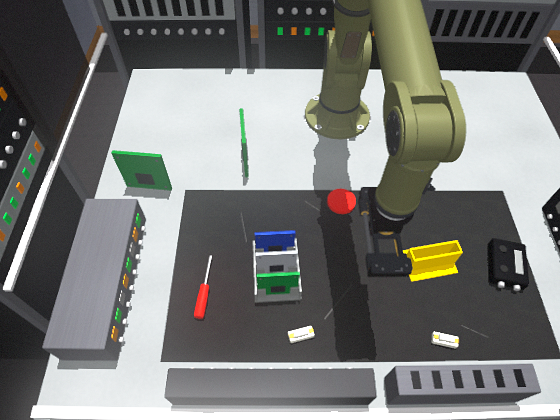

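View pics/side0.png

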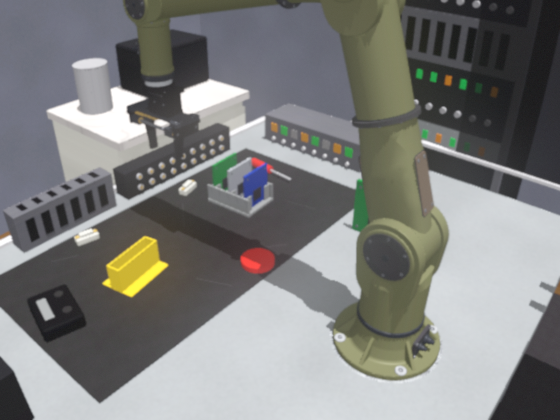

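View pics/wrist0.png

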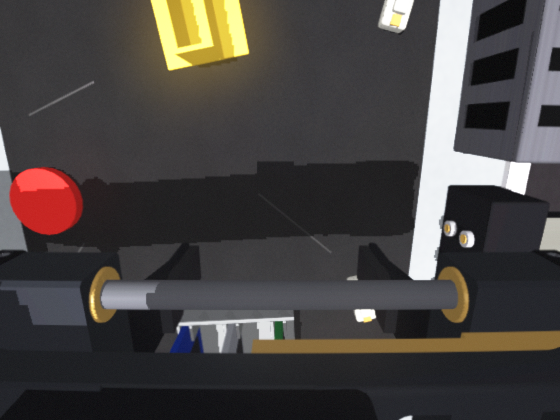

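```bash
python3 - <<'E'
import cv2,numpy as np
a=cv2.imread("pics/scene0.png"); b=cv2.imread("pics/side0.png")
f=lambda im,x,y,w,h,s:cv2.resize(im[y:y+h,x:x+w],None,fx=s,fy=s,interpolation=cv2.INTER_CUBIC)
cv2.imwrite("pics/z1.png",f(a,240,220,80,90,6)); cv2.imwrite("pics/z2.png",f(a,360,225,110,65,7))
cv2.imwrite("pics/z3.png",f(b,90,140,200,160,4))
E
```

```text
(no output)
```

View pics/z1.png

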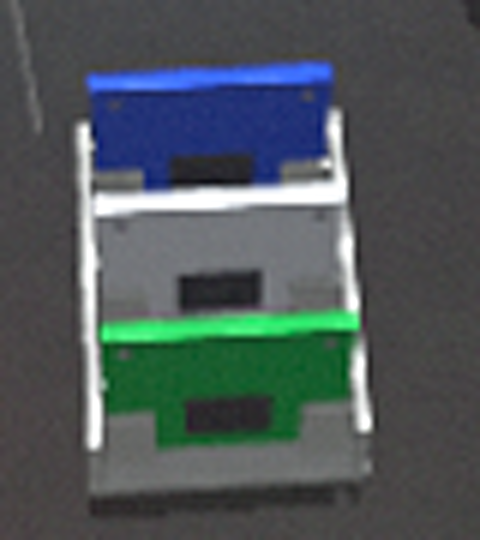

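View pics/z2.png

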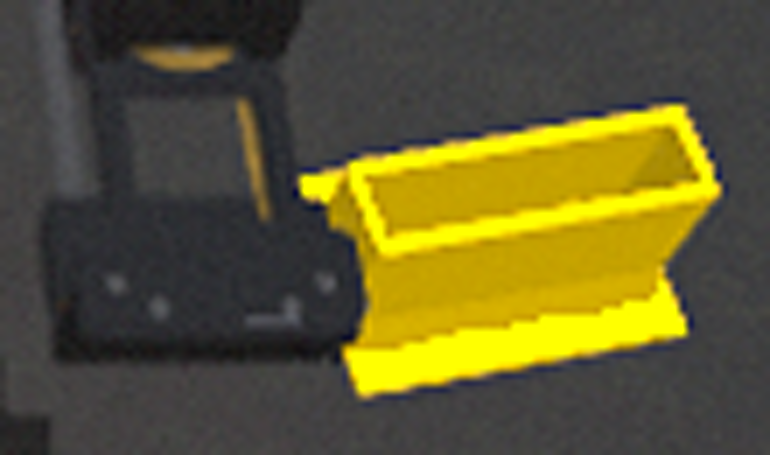

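View pics/z3.png

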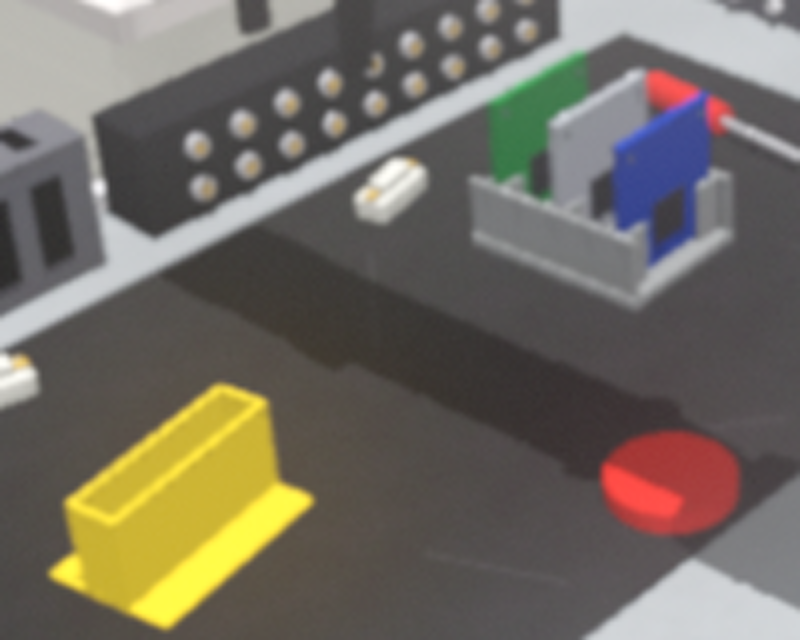

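```bash
cat > h.py <<'E'
import numpy as np, cv2
from scipy.spatial.transform import Rotation as Ro
def KD(c):
    H=c["img"].shape[0]; f=H/2/np.tan(np.radians(c["vfov"])/2)
    return np.array([[f,0,c["cx"]],[0,f,c["cy"]],[0,0,1]]),np.array([c["k1"],0,0,0,0.])
def ext(c,obs=None):
    if "extrinsics" in c: return np.array(c["extrinsics"])
    T=np.eye(4); T[:3,:3]=Ro.from_euler("xyz",obs["tool_rot"],degrees=True).as_matrix(); T[:3,3]=obs["tool_pos"]
    return np.linalg.inv(T@np.array(c["mount"]))
def rays(c,E,px):
    K,D=KD(c); n=cv2.undistortPoints(np.array(px,float).reshape(-1,1,2),K,D)[:,0]
    d=np.c_[n,np.ones(len(n))]@E[:3,:3]; C=-E[:3,:3].T@E[:3,3]
    return C,d
def plane(c,E,px,z):
    C,d=rays(c,E,px); return C+d*((z-C[2])/d[:,2:3])
def tri(c1,E1,p1,c2,E2,p2):
    out=[]
    C1,d1=rays(c1,E1,p1);C2,d2=rays(c2,E2,p2)
    for a,b in zip(d1,d2):
        s=np.linalg.lstsq(np.c_[a,-b],C2-C1,rcond=None)[0]
        P,Q=C1+a*s[0],C2+b*s[1]; out.append(np.r_[(P+Q)/2,np.linalg.norm(P-Q)])
    return np.array(out)
def z(p,s,off): return (np.array(p,float)+.5)/s-.5+np.array(off)
E
python3 - <<'E'
from cell import env, viewer
from h import *
np.set_printoptions(precision=4,suppress=True)
s=viewer.read_camera("scene");d=viewer.read_camera("side");Es,Ed=ext(s),ext(d)
g1=z([[103,325],[358,315]],6,(240,220))   # -x upper corners (back edge)
g2=z([[586,54],[490,104]],4,(90,140))
T=tri(s,Es,g1,d,Ed,g2);print("green top back",T,np.linalg.norm(T[0,:3]-T[1,:3]))
b1=z([[90,75],[331,65]],6,(240,220)); b2=z([[708,95],[617,148]],4,(90,140))
T=tri(s,Es,b1,d,Ed,b2);print("blue",T,np.linalg.norm(T[0,:3]-T[1,:3]))
# stand rim outer corners: far-left, far-right, near-right, near-left in scene
r1=z([[345,168],[685,105],[720,190],[385,255]],7,(360,225))
r2=z([[222,384],[66,503],[113,522],[270,402]],4,(90,140))
T=tri(s,Es,r1,d,Ed,r2);print("stand",T)
P=plane(s,Es,r1,.066);Q=plane(d,Ed,r2,.066);print(P.mean(0),Q.mean(0));
for X in(P,Q):
    v=(X[1]-X[0])+(X[2]-X[3]);print("yaw of long",np.degrees(np.arctan2(v[1],v[0])),np.linalg.norm(v)/2)
print("green@z.116",plane(s,Es,g1,.116),plane(d,Ed,g2,.116))
# other greens
for n,p in (("L",[[113,151],[165,157],[171,190],[124,186]]),("T",[[240,110],[245,140],[246,184]])): print(n,plane(s,Es,p,0.1))
E
```

```text
green top back [[ 0.6512 -0.2541  0.119   0.0045]
 [ 0.6482 -0.1542  0.12    0.002 ]] 0.09991226946475523
blue [[ 0.5399 -0.2613  0.1198  0.0024]
 [ 0.5359 -0.162   0.1212  0.0021]] 0.09943097192408562
stand [[0.5702 0.1378 0.0789 0.0202]
 [0.5443 0.269  0.0807 0.02  ]
 [0.5547 0.2644 0.0563 0.0284]
 [0.5776 0.133  0.0545 0.0336]]
[0.5622 0.204  0.066 ] [0.562 0.198 0.066]
yaw of long 101.30484990790482 0.13404943860782276
yaw of long 99.40088513875581 0.1331185235571257
green@z.116 [[ 0.6514 -0.2525  0.116 ]
 [ 0.647  -0.1532  0.116 ]] [[ 0.655  -0.2611  0.116 ]
 [ 0.6535 -0.1606  0.116 ]]
L [[ 0.2592 -0.6785  0.1   ]
 [ 0.2819 -0.5239  0.1   ]
 [ 0.3984 -0.4905  0.1   ]
 [ 0.3853 -0.6209  0.1   ]]
T [[ 0.09   -0.319   0.1   ]
 [ 0.2159 -0.2983  0.1   ]
 [ 0.3776 -0.289   0.1   ]]
```

move_arm([
  [8.7,-2,0,0,0,0,0],
  [8.7,-3.5,-0.8,0,0,0,0],
  [8.7,-3.5,-0.8,0,0,0,0],
  [8.7,-3.5,-0.8,0,0,0,0],
  [8.7,-3.5,-0.8,0,0,0,0],
])

```text
time_s: 0.67
tool_pos: [0.6174, -0.1615, 0.2475]
tool_rot: [180.0, 0.0, 90.0]
force: [1.2, 0.1, 0.2]
grip_width: 0.0868
```

move_arm([
  [8.7,-3.5,0,0,0,0,0],
  [8.7,-3.5,0,0,0,0,0],
  [8.7,-3.5,0,0,0,0,0],
  [8.7,-2.5,0,0,0,0,0],
  [8.7,0,0,0,0,0,0],
])

```text
time_s: 1.08
tool_pos: [0.6153, -0.2987, 0.2469]
tool_rot: [-179.9, 0.3, 89.4]
force: [-1.8, -0.6, 0.4]
grip_width: 0.0872
```

move_arm([
  [8.7,0,0,0,0,0,0],
  [8.7,0,0,0,0,0,0],
])

```text
time_s: 1.25
tool_pos: [0.6183, -0.2889, 0.2472]
tool_rot: [-180.0, -0.1, 90.0]
force: [0.9, 1.2, -0.5]
grip_width: 0.0867
```

```bash
python3 - <<'E'
from cell import env, viewer
from h import *
o=env.get_obs(); c=viewer.read_camera("wrist"); print(o["time_s"],o["tool_pos"],o["tool_rot"],np.max(np.abs(o["joint_velocities"])))
cv2.imwrite("pics/w1.png",c["img"][:,:,::-1]); np.savez("w1.npz",pos=o["tool_pos"],rot=o["tool_rot"])
s=viewer.read_camera("scene"); cv2.imwrite("pics/s1.png",s["img"][:,:,::-1])
E
```

```text
1.25 [ 0.61827565 -0.28886973  0.24723834] [-1.79992935e+02 -8.07111891e-02  9.00448152e+01] 1.0427838672874146
```

View pics/w1.png

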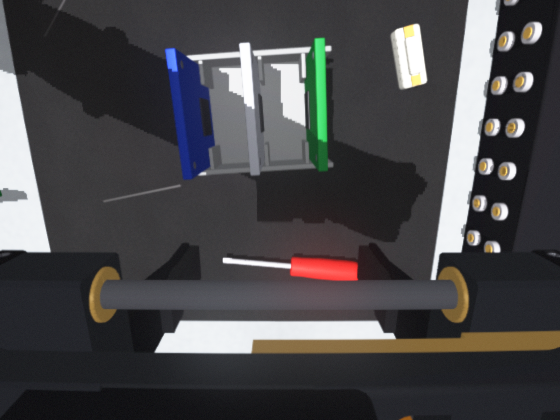

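View pics/s1.png

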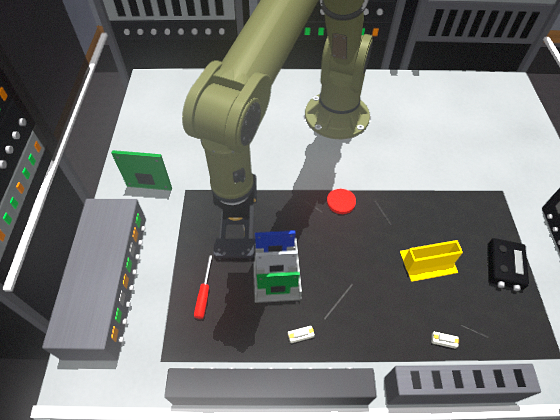

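```bash
python3 - <<'E'
from cell import env, viewer
from h import *
np.set_printoptions(precision=4,suppress=True)
o=env.get_obs(); c=viewer.read_camera("wrist"); E=ext(c,o)
hsv=cv2.cvtColor(c["img"],cv2.COLOR_RGB2HSV)
for n,lo,hi in (("g",(50,120,120),(75,255,255)),("b",(110,120,150),(130,255,255)),("gall",(50,100,50),(75,255,255))):
    m=cv2.inRange(hsv,lo,hi); m[240:]=0
    cn=max(cv2.findContours(m,0,2)[0],key=cv2.contourArea)
    r=cv2.minAreaRect(cn); B=cv2.boxPoints(r); print(n,cv2.contourArea(cn),r); P=plane(c,E,B,.120); print(B,P,P.mean(0))
    for i in range(2):
        v=P[i+1]-P[i]; print(np.linalg.norm(v),np.degrees(np.arctan2(v[1],v[0])))
s=viewer.read_camera("scene"); Es=ext(s)
hs=cv2.cvtColor(s["img"],cv2.COLOR_RGB2HSV)
m=cv2.inRange(hs,(50,150,160),(75,255,255)); m[:260]=0
cn=max(cv2.findContours(m,0,2)[0],key=cv2.contourArea); r=cv2.minAreaRect(cn); print(r)
P=plane(s,Es,cv2.boxPoints(r),.12); print(P,P.mean(0))
im=c["img"][20:190,150:350,::-1]; cv2.imwrite("pics/w1z.png",cv2.resize(im,None,fx=3.5,fy=3.5,interpolation=cv2.INTER_CUBIC))
im=s["img"][225:295,390:475,::-1]; cv2.imwrite("pics/s1z.png",cv2.resize(im,None,fx=8,fy=8,interpolation=cv2.INTER_CUBIC))
E
```

```text
g 956.0 ((319.7022705078125, 91.50634002685547), (103.18940734863281, 10.742249488830566), 88.78113555908203)
[[313.2349  40.0376]
 [323.9747  39.8091]
 [326.1697 142.9751]
 [315.4299 143.2036]] [[ 0.6451 -0.1544  0.12  ]
 [ 0.6532 -0.1542  0.12  ]
 [ 0.6579 -0.2305  0.12  ]
 [ 0.6492 -0.2307  0.12  ]] [ 0.6513 -0.1924  0.12  ]
0.008060289125765398 1.5161167453817437
0.07639405675824615 -86.46235973267936
b 197.5 ((171.0, 61.50000762939453), (24.0627384185791, 10.294882774353027), 82.87498474121094)
[[164.4     50.2   ]
 [174.6154  48.9231]
 [177.6     72.8   ]
 [167.3846  74.0769]] [[ 0.5326 -0.1614  0.12  ]
 [ 0.5405 -0.1605  0.12  ]
 [ 0.5415 -0.1775  0.12  ]
 [ 0.5335 -0.1784  0.12  ]] [ 0.537  -0.1695  0.12  ]
0.00789880215447563 6.078703185637735
0.01697894693101144 -86.56118012919234
gall 2222.0 ((315.516845703125, 106.57302856445312), (133.17770385742188, 21.69649887084961), 88.31531524658203)
[[302.7156  40.3319]
 [324.4028  39.694 ]
 [328.3181 172.8142]
 [306.6309 173.452 ]] [[ 0.6372 -0.1547  0.12  ]
 [ 0.6535 -0.1541  0.12  ]
 [ 0.6607 -0.2548  0.12  ]
 [ 0.6427 -0.2554  0.12  ]] [ 0.6485 -0.2047  0.12  ]
0.016273435102171475 1.9158502885441635
0.10091381565710822 -85.90389160435241
((282.9615478515625, 273.80767822265625), (2.939910888671875, 32.11714172363281), 86.8201675415039)
[[ 0.6519 -0.2289  0.12  ]
 [ 0.6473 -0.1542  0.12  ]
 [ 0.6547 -0.154   0.12  ]
 [ 0.6593 -0.2284  0.12  ]] [ 0.6533 -0.1914  0.12  ]
```

View pics/w1z.png

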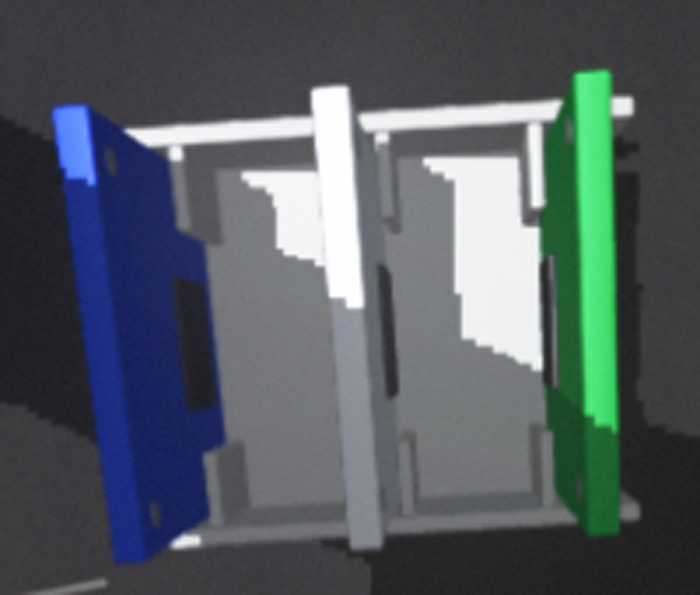

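View pics/s1z.png

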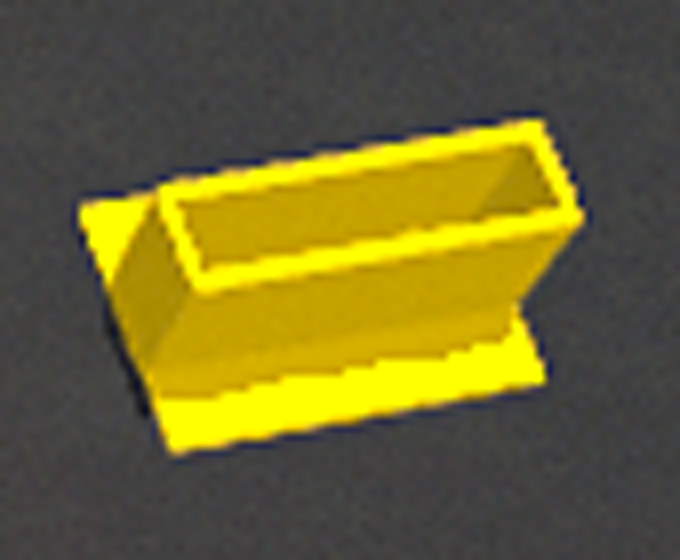

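move_arm([
  [4.5,2.1,0.9,0,0,0,0],
  [4.5,2.8,1.2,0,0,0,0],
  [4.5,2.5,1.0,0,0,0,0],
  [4.5,1.05,0.4,0,0,0,0],
  [4.5,0,0,0,0,0,-0.06],
])

```text
time_s: 1.87
tool_pos: [0.6548, -0.1993, 0.2476]
tool_rot: [179.9, -0.1, 93.9]
force: [0.0, 0.2, 0.6]
grip_width: 0.0616
```

move_arm([
  [4.5,0,0,2.0,0,0,0],
  [4.5,0,0,3.0,0,0,0],
  [4.5,0,0,3.0,0,0,0],
  [4.5,0,0,1.0,0,0,0],
  [4.5,0,0,0,0,0,0],
])

```text
time_s: 2.28
tool_pos: [0.6508, -0.205, 0.154]
tool_rot: [-179.6, -0.1, 93.5]
force: [0.3, 0.4, 0.5]
grip_width: 0.0453
```

move_arm([
  [4.5,0,0,0,0,0,0],
  [4.5,0,0,0,0,0,0],
])

```text
time_s: 2.45
tool_pos: [0.6543, -0.2059, 0.16]
tool_rot: [179.8, 0.1, 93.4]
force: [0.4, -0.6, 0.3]
grip_width: 0.0451
```

```bash
python3 - <<'E'
from cell import env, viewer
from h import *
o=env.get_obs(); print(o["time_s"],o["tool_pos"],o["tool_rot"],o["grip_width"])
f=lambda im,x,y,w,h,s:cv2.resize(im[y:y+h,x:x+w,::-1],None,fx=s,fy=s,interpolation=cv2.INTER_CUBIC)
a=viewer.read_camera("scene")["img"];b=viewer.read_camera("side")["img"];w=viewer.read_camera("wrist")["img"]
cv2.imwrite("pics/a2.png",np.hstack([f(a,215,190,130,130,3),f(b,170,90,130,130,3)]));cv2.imwrite("pics/w2.png",w[:,:,::-1])
E
```

```text
2.45 [ 0.65426566 -0.20593971  0.16001071] [1.79807964e+02 7.41251256e-02 9.34417815e+01] 0.04509156613840211
```

View pics/a2.png

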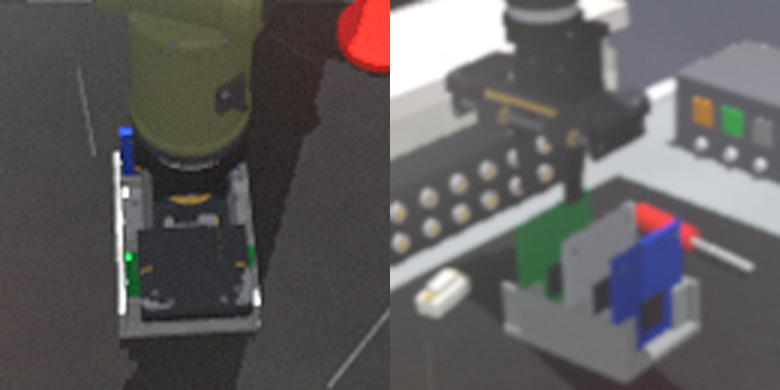

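View pics/w2.png

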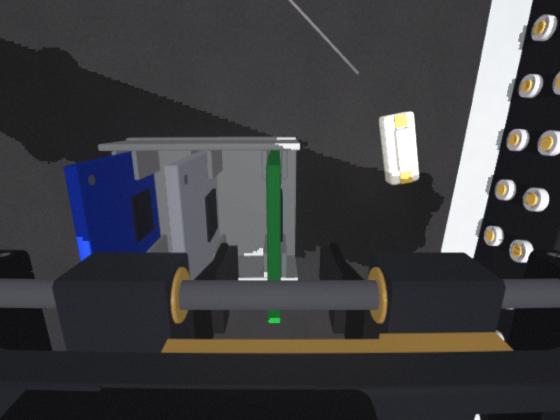

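move_arm([
  [4.5,0,-0.15,1.5,0,0,0],
  [4.5,0,0,2.0,0,0,0],
  [4.5,0,0,1.5,0,0,0],
  [4.5,0,0,0.7,0,0,0],
  [4.5,0,0,0,0,0,0],
])

```text
time_s: 3.02
tool_pos: [0.6507, -0.2054, 0.0993]
tool_rot: [-179.9, -0.0, 93.4]
force: [0.7, 0.8, -0.1]
grip_width: 0.0453
```

move_arm([
  [4.5,0,0,0,0,0,0],
  [4.5,0,0,0,0,0,0],
  [4.5,0,0,0,0,0,0],
])

```text
time_s: 3.27
tool_pos: [0.6525, -0.2059, 0.1023]
tool_rot: [179.9, 0.1, 93.4]
force: [0.2, 0.5, -0.2]
grip_width: 0.0452
```

```bash
python3 - <<'E'
from cell import env, viewer
from h import *
o=env.get_obs(); print(o["time_s"],o["tool_pos"],o["tool_rot"],o["grip_width"],o["force"])
f=lambda im,x,y,w,h,s:cv2.resize(im[y:y+h,x:x+w,::-1],None,fx=s,fy=s,interpolation=cv2.INTER_CUBIC)
b=viewer.read_camera("side")["img"];w=viewer.read_camera("wrist")["img"]
cv2.imwrite("pics/a3.png",np.hstack([f(w,160,190,240,180,2.2),f(b,170,110,130,132,3)]))
E
```

```text
3.2667 [ 0.65250503 -0.2058955   0.1022613 ] [1.79854897e+02 5.13161395e-02 9.34390398e+01] 0.04515363801810618 [ 0.21202748  0.48624581 -0.23668289]
```

View pics/a3.png

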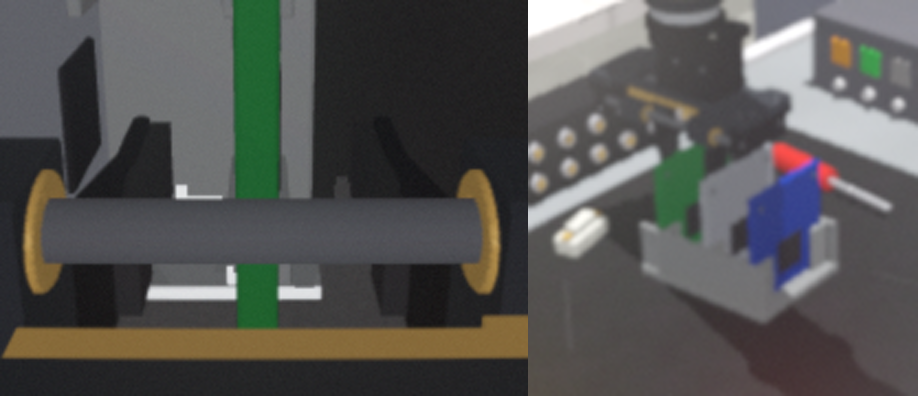

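move_arm([
  [0.4,0,0,0,0,0,0],
  [0.4,0,0,0,0,0,0],
  [0.4,0,0,0,0,0,0],
  [0.4,0,0,0,0,0,0],
  [0.4,0,0,0,0,0,0],
], force=25)

```text
time_s: 3.78
tool_pos: [0.6515, -0.2056, 0.1006]
tool_rot: [-180.0, 0.0, 93.4]
force: [1.0, 0.5, 0.3]
grip_width: 0.0197
```

move_arm([
  [0.4,0,0,0,0,0,0],
  [0.4,0,0,0,0,0,0],
  [0.4,0,0,0,0,0,0],
])

```text
time_s: 4.03
tool_pos: [0.6515, -0.2056, 0.1005]
tool_rot: [180.0, 0.0, 93.4]
force: [-0.0, -0.1, -0.8]
grip_width: 0.0079
```

move_arm([
  [0.4,0,0,-0.5,0,0,0],
  [0.4,0,0,-0.8,0,0,0],
  [0.4,0,0,-0.8,0,0,0],
  [0.4,0,0,-0.8,0,0,0],
  [0.4,0,0,-0.8,0,0,0],
])

```text
time_s: 4.45
tool_pos: [0.6517, -0.2057, 0.1388]
tool_rot: [180.0, 0.0, 93.4]
force: [-0.1, 0.6, -2.6]
grip_width: 0.008
```

move_arm([
  [0.4,0,0,-0.8,0,0,0],
  [0.4,0,0,-1.2,0,0,0],
  [0.4,0,0,-1.5,0,0,0],
  [0.4,0,0,-1.5,0,0,0],
  [0.4,0,0,-1.5,0,0,0],
])

```text
time_s: 4.87
tool_pos: [0.6515, -0.2057, 0.2042]
tool_rot: [180.0, 0.0, 93.4]
force: [0.2, 0.1, -2.7]
grip_width: 0.0075
```

move_arm([
  [0.4,0,0,-1.5,0,0,0],
  [0.4,0,0,-1.3,0,0,0],
  [0.4,0,0,-1.0,0,0,0],
  [0.4,0,0,0,0,0,0],
  [0.4,0,0,0,0,0,0],
])

```text
time_s: 5.28
tool_pos: [0.6517, -0.2057, 0.2412]
tool_rot: [179.9, 0.0, 93.4]
force: [-0.1, 0.0, -3.2]
grip_width: 0.0078
```

```bash
python3 - <<'E'
from cell import env, viewer
from h import *
o=env.get_obs(); print(o["time_s"],o["tool_pos"],o["tool_rot"],o["grip_width"],o["force"])
f=lambda im,x,y,w,h,s:cv2.resize(im[y:y+h,x:x+w,::-1],None,fx=s,fy=s,interpolation=cv2.INTER_CUBIC)
a=viewer.read_camera("scene")["img"];b=viewer.read_camera("side")["img"];w=viewer.read_camera("wrist")["img"]
cv2.imwrite("pics/a4.png",np.hstack([f(a,215,190,130,130,3),f(b,170,70,130,130,3)]));cv2.imwrite("pics/w4.png",w[:,:,::-1])
E
```

```text
5.2833 [ 0.65170902 -0.20569114  0.24120912] [1.79940490e+02 2.20317961e-02 9.34368723e+01] 0.0077585973631477245 [-0.05090021  0.04455002 -3.22484497]
```

View pics/a4.png

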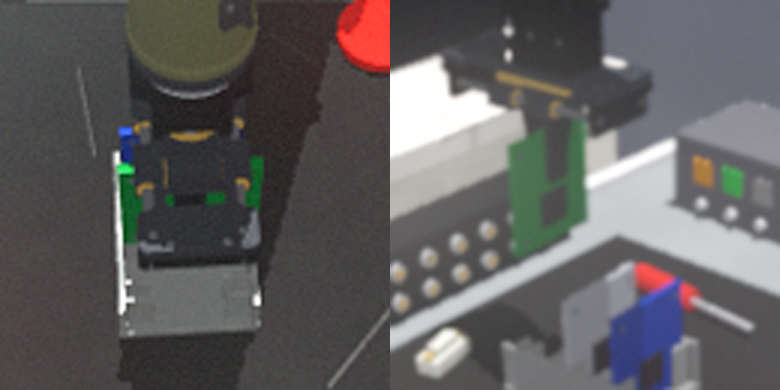

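View pics/w4.png

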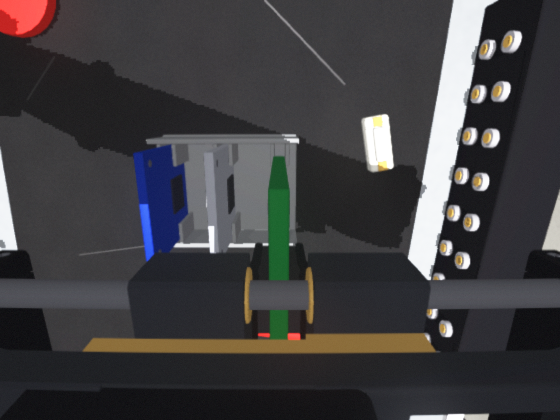

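```bash
python3 - <<'E'
from cell import env, viewer
from h import *
np.set_printoptions(precision=4,suppress=True)
s=viewer.read_camera("scene");d=viewer.read_camera("side");Es,Ed=ext(s),ext(d)
r1=z([[160,188],[545,118],[583,215],[203,290]],8,(390,225))
r2=z([[270,402],[113,522],[66,503],[222,384]],4,(90,140))
T=tri(s,Es,r1,d,Ed,r2);print("stand",T,T.mean(0))
for X in (T,plane(s,Es,r1,.066),plane(d,Ed,r2,.066)):
    v=(X[1]-X[0])+(X[2]-X[3]);w=(X[2]-X[1])+(X[3]-X[0]);print(X.mean(0)[:3],np.degrees(np.arctan2(v[1],v[0])),np.degrees(np.arctan2(w[1],w[0])),np.linalg.norm(v)/2,np.linalg.norm(w)/2)
E
```

```text
stand [[0.5548 0.1328 0.0673 0.0069]
 [0.5313 0.2643 0.0697 0.0048]
 [0.5667 0.2698 0.0682 0.0029]
 [0.5915 0.1399 0.0676 0.0071]] [0.561  0.2017 0.0682 0.0054]
[0.561  0.2017 0.0682] 100.4677054782159 9.913845040922082 0.13290723328957094 0.036594139293308924
[0.5613 0.205  0.066 ] 101.30063942792523 8.876724148160402 0.13301495769850497 0.0365986981430111
[0.562 0.198 0.066] 99.40088513875581 11.131520758798203 0.1331185235571257 0.03640997824780816
```

move_arm([
  [0.4,1.5,-0.3,0,0,0,0],
  [0.4,2.5,-0.4,0,0,0,0],
  [0.4,3.0,-0.5,0,0,0,0],
  [0.4,3.3,-0.5,0,0,0,0],
  [0.4,3.3,-0.5,0,0,0,0],
])

```text
time_s: 5.95
tool_pos: [0.6203, -0.0688, 0.2402]
tool_rot: [-180.0, -0.0, 93.4]
force: [0.0, 1.0, -2.6]
grip_width: 0.0079
```

move_arm([
  [0.4,3.3,-0.5,0,0,0,0],
  [0.4,3.3,-0.4,0,0,0,0],
  [0.4,3.0,-0.4,0,0,0,0],
  [0.4,1.7,0,0,0,0,0],
  [0.4,0.9,0,0,0,0,0],
])

```text
time_s: 6.37
tool_pos: [0.5997, 0.0554, 0.2406]
tool_rot: [-180.0, -0.1, 93.8]
force: [-0.3, -0.3, -1.8]
grip_width: 0.008
```

move_arm([
  [0.4,0,0,0,0,0,-0.06],
  [0.4,0,0,0,0,0,-0.06],
  [0.4,0,0,0,0,0,0],
  [0.4,0,0,0,0,0,0],
  [0.4,0,0,0,0,0,0],
])

```text
time_s: 6.78
tool_pos: [0.601, 0.0492, 0.2405]
tool_rot: [-180.0, 0.0, 100.2]
force: [-1.3, -0.3, -3.0]
grip_width: 0.0082
```

```bash
python3 - <<'E'
from cell import env, viewer
from h import *
o=env.get_obs(); print(o["time_s"],o["tool_pos"],o["tool_rot"],o["grip_width"],o["force"])
w=viewer.read_camera("wrist")["img"]
cv2.imwrite("pics/w5.png",w[:,:,::-1])
E
```

```text
6.7833 [0.6010442  0.04918626 0.24047088] [-1.79992085e+02  1.42302326e-02  1.00165572e+02] 0.00815464963713537 [-1.29618842 -0.27998032 -3.02970578]
```

View pics/w5.png

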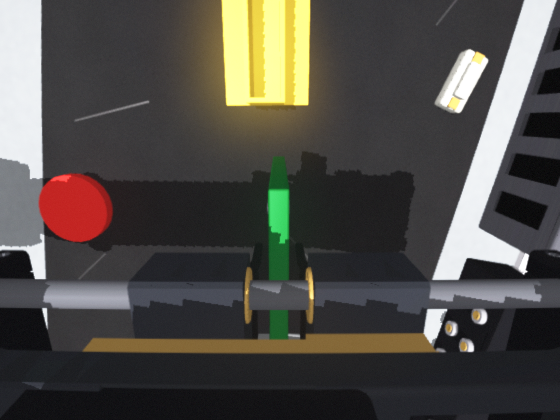

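move_arm([
  [0.4,1.5,0,0,0,0,0],
  [0.4,2.0,0,0,0,0,0],
  [0.4,1.5,0,0,0,0,0],
  [0.4,0.5,0,0,0,0,0],
  [0.4,0,0,0,0,0,0],
])

```text
time_s: 7.25
tool_pos: [0.5909, 0.1056, 0.2406]
tool_rot: [180.0, -0.0, 100.4]
force: [0.3, -0.0, -2.7]
grip_width: 0.0078
```

move_arm([
  [0.4,0,0,0,0,0,0],
  [0.4,0,0,0,0,0,0],
])

```text
time_s: 7.42
tool_pos: [0.5916, 0.102, 0.2405]
tool_rot: [-180.0, 0.1, 100.2]
force: [-0.2, -0.4, -2.1]
grip_width: 0.0076
```

```bash
python3 - <<'E'
from cell import env, viewer
from h import *
o=env.get_obs(); w=viewer.read_camera("wrist"); w=w["img"];print(o["time_s"],o["tool_pos"],o["tool_rot"],o["grip_width"],o["force"])
np.savez("w6.npz",pos=o["tool_pos"],rot=o["tool_rot"])
cv2.imwrite("pics/w6.png",w[:,:,::-1]);cv2.imwrite("pics/w6z.png",cv2.resize(w[0:200,180:380,::-1],None,fx=3,fy=3,interpolation=cv2.INTER_CUBIC))
E
```

```text
7.4167 [0.59163329 0.10202753 0.24053031] [-1.79999733e+02  7.21119767e-02  1.00182018e+02] 0.007640056651364898 [-0.22738189 -0.4217988  -2.146954  ]
```

View pics/w6z.png

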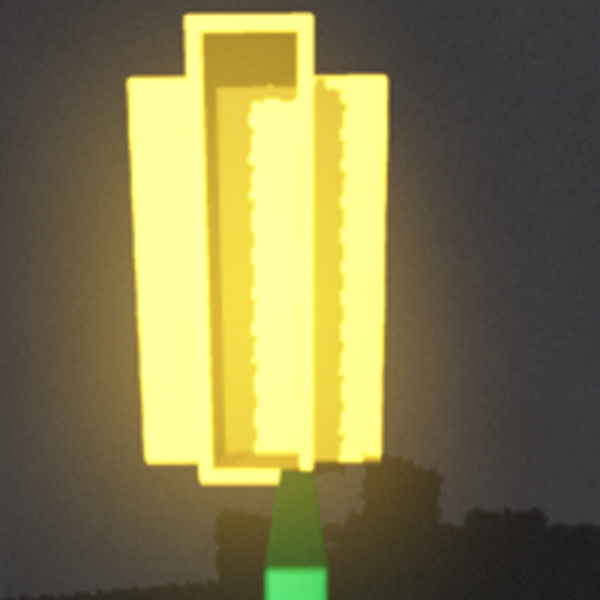

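```bash
python3 - <<'E'
from cell import env, viewer
from h import *
np.set_printoptions(precision=4,suppress=True)
o=np.load("w6.npz"); ob=dict(tool_pos=o["pos"],tool_rot=o["rot"]); c=viewer.read_camera("wrist"); E=ext(c,ob)
p=z([[199,485],[184,14],[314,14],[314,485]],3,(180,0))
X=plane(c,E,p,.066);print(X,X.mean(0))
f=z([[145,463],[128,77],[388,75],[381,460]],3,(180,0))
for X,h in ((X,.066),(plane(c,E,f,.006),.006)):
    print(h,X.mean(0)); 
    for i in range(4):
        v=X[(i+1)%4]-X[i];print(np.linalg.norm(v),np.degrees(np.arctan2(v[1],v[0])))
E
```

```text
[[0.5551 0.1319 0.066 ]
 [0.5303 0.2649 0.066 ]
 [0.567  0.2715 0.066 ]
 [0.5915 0.1385 0.066 ]] [0.561  0.2017 0.066 ]
0.066 [0.561  0.2017 0.066 ]
0.1352746561189251 100.55104410965062
0.037321056668607466 10.081203212540185
0.13522089815994734 -79.55156376619445
0.037078499076131644 -169.83846317678723
0.006 [0.5611 0.2019 0.006 ]
0.1333625723662681 100.4452830575286
0.09030099146927184 10.510311684951866
0.13277333851183895 -79.59067392672819
0.09022026101682681 -169.11540711096953
```

move_arm([
  [0.4,1.5,-0.3,0,0,0,-0.003],
  [0.4,2.5,-0.4,0,0,0,0],
  [0.4,3.0,-0.3,0,0,0,0],
  [0.4,2.2,-0.24,0,0,0,0],
  [0.4,1.05,0,0,0,0,0],
])

```text
time_s: 7.93
tool_pos: [0.5583, 0.2075, 0.2408]
tool_rot: [-180.0, -0.2, 100.8]
force: [0.1, 1.1, -2.5]
grip_width: 0.0079
```

move_arm([
  [0.4,0,0,0,0,0,0],
  [0.4,0,0,0,0,0,0],
  [0.4,0,0,0,0,0,0],
  [0.4,0,0,0,0,0,0],
])

```text
time_s: 8.27
tool_pos: [0.5613, 0.2001, 0.2405]
tool_rot: [180.0, 0.1, 100.3]
force: [-0.3, -0.5, -1.8]
grip_width: 0.0078
```

move_arm([
  [0.4,0,0,1.0,0,0,0],
  [0.4,0,0,1.5,0,0,0],
  [0.4,0,0,1.5,0,0,0],
  [0.4,0,0,1.0,0,0,0],
  [0.4,0,0,0,0,0,0],
])

```text
time_s: 8.68
tool_pos: [0.559, 0.2009, 0.1872]
tool_rot: [-179.7, 0.1, 100.4]
force: [0.1, -0.1, -3.0]
grip_width: 0.0077
```

move_arm([
  [0.4,0,0,0,0,0,0],
  [0.4,0,0,0,0,0,0],
  [0.4,0,0,0,0,0,0],
])

```text
time_s: 8.93
tool_pos: [0.5612, 0.2026, 0.1917]
tool_rot: [179.9, -0.0, 100.5]
force: [-0.0, -0.0, -2.4]
grip_width: 0.0079
```

```bash
python3 - <<'E'
from cell import env, viewer
from h import *
o=env.get_obs(); print(o["time_s"],o["tool_pos"],o["tool_rot"],o["grip_width"],o["force"])
f=lambda im,x,y,w,h,s:cv2.resize(im[y:y+h,x:x+w,::-1],None,fx=s,fy=s,interpolation=cv2.INTER_CUBIC)
a=viewer.read_camera("scene")["img"];b=viewer.read_camera("side")["img"];w=viewer.read_camera("wrist")["img"]
cv2.imwrite("pics/a7.png",np.hstack([f(a,370,180,130,130,3),f(b,70,180,130,130,3)]));cv2.imwrite("pics/w7.png",w[:,:,::-1])
E
```

```text
8.9333 [0.56115442 0.20264951 0.19165427] [ 1.79887774e+02 -1.50606054e-02  1.00475622e+02] 0.007859375529361357 [-0.03980013 -0.02887855 -2.37238037]
```

View pics/a7.png

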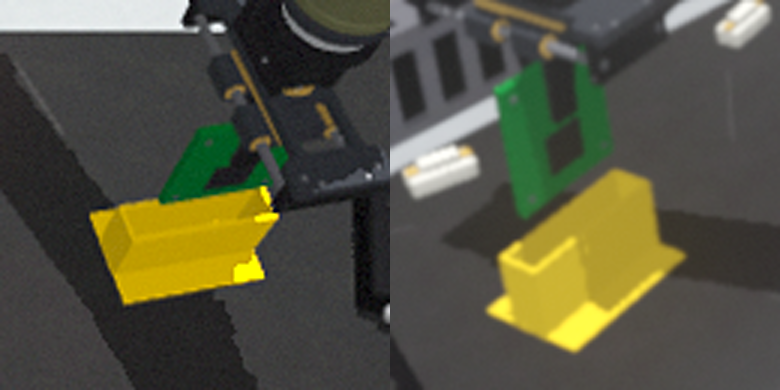

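View pics/w7.png

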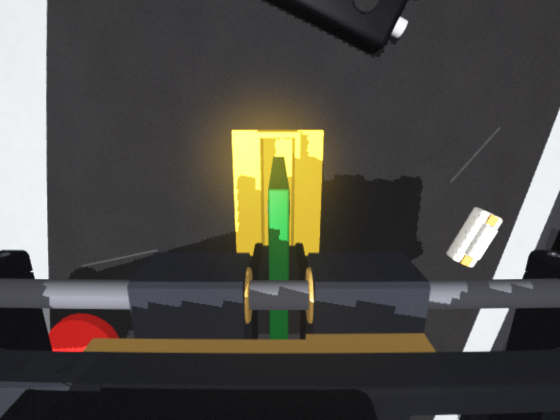

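move_arm([
  [0.4,0,0,0.8,0,0,0],
  [0.4,0,0,1.0,0,0,0],
  [0.4,0,0,1.0,0,0,0],
  [0.4,0,0,1.0,0,0,0],
  [0.4,0,0,1.0,0,0,0],
])

```text
time_s: 9.5
tool_pos: [0.5599, 0.2023, 0.1408]
tool_rot: [-179.9, 0.0, 100.5]
force: [0.3, 0.3, -2.3]
grip_width: 0.0075
```

move_arm([
  [0.4,0,0,1.0,0,0,0],
  [0.4,0,0,1.0,0,0,0],
  [0.4,0,0,0.8,0,0,0],
  [0.4,0,0,0.3,0,0,0],
  [0.4,0,0,0,0,0,0],
])

```text
time_s: 9.92
tool_pos: [0.5599, 0.2022, 0.1103]
tool_rot: [-179.9, 0.0, 100.5]
force: [-0.6, -0.2, -3.2]
grip_width: 0.0077
```

move_arm([
  [0.4,0,0,0,0,0,0],
  [0.4,0,0,0,0,0,0],
  [0.4,0,0,0,0,0,0],
])

```text
time_s: 10.17
tool_pos: [0.561, 0.2027, 0.1124]
tool_rot: [179.9, -0.0, 100.5]
force: [1.1, -0.1, -3.0]
grip_width: 0.0076
```

move_arm([
  [0.4,0,0,0.2,0,0,0],
  [0.4,0,0,0.2,0,0,0],
  [0.4,0,0,0,0,0,0],
])

```text
time_s: 10.42
tool_pos: [0.5602, 0.2024, 0.1072]
tool_rot: [-180.0, 0.0, 100.5]
force: [-0.4, -0.5, -1.8]
grip_width: 0.0079
```

move_arm([
  [0.4,0,0,0.2,0,0,0],
  [0.4,0,0,0.2,0,0,0],
  [0.4,0,0,0,0,0,0],
  [0.4,0,0,0,0,0,0],
])

```text
time_s: 10.75
tool_pos: [0.5603, 0.2024, 0.1033]
tool_rot: [-180.0, 0.0, 100.5]
force: [0.9, -0.7, -3.8]
grip_width: 0.0079
```

move_arm([
  [0.4,0,0,0.15,0,0,0],
  [0.4,0,0,0.15,0,0,0],
  [0.4,0,0,0,0,0,0],
  [0.4,0,0,0,0,0,0],
])

```text
time_s: 11.08
tool_pos: [0.5604, 0.2025, 0.1004]
tool_rot: [-180.0, 0.0, 100.5]
force: [0.4, 0.2, -3.2]
grip_width: 0.0076
```

move_arm([
  [0.4,0,0,0.1,0,0,0],
  [0.4,0,0,0,0,0,0],
  [0.4,0,0,0,0,0,0],
])

```text
time_s: 11.33
tool_pos: [0.5604, 0.2025, 0.0995]
tool_rot: [-180.0, 0.0, 100.5]
force: [-0.0, -0.7, -2.4]
grip_width: 0.0075
```

move_arm([
  [0.4,0,0,0.1,0,0,0],
  [0.4,0,0,0,0,0,0],
  [0.4,0,0,0,0,0,0],
])

```text
time_s: 11.58
tool_pos: [0.5604, 0.2024, 0.0985]
tool_rot: [-180.0, 0.0, 100.5]
force: [-0.1, -0.4, -2.0]
grip_width: 0.0078
```

move_arm([
  [0.4,0,0,0.1,0,0,0],
  [0.4,0,0,0,0,0,0],
  [0.4,0,0,0,0,0,0],
])

```text
time_s: 11.83
tool_pos: [0.5604, 0.2025, 0.0975]
tool_rot: [-180.0, 0.0, 100.5]
force: [0.6, -0.0, -2.6]
grip_width: 0.0076
```

move_arm([
  [0.4,0,0,0.1,0,0,0],
  [0.4,0,0,0,0,0,0],
  [0.4,0,0,0,0,0,0],
])

```text
time_s: 12.08
tool_pos: [0.5604, 0.2025, 0.0965]
tool_rot: [-180.0, 0.0, 100.5]
force: [0.0, -1.0, -3.8]
grip_width: 0.0078
```

move_arm([
  [0.4,0,0,0.1,0,0,0],
  [0.4,0,0,0,0,0,0],
  [0.4,0,0,0,0,0,0],
])

```text
time_s: 12.33
tool_pos: [0.5605, 0.2025, 0.0965]
tool_rot: [180.0, 0.0, 100.5]
force: [-2.6, -1.4, 5.0]
grip_width: 0.0076
```

move_arm([
  [0.4,0,0,0.05,0,0,0],
  [0.4,0,0,0,0,0,0],
  [0.4,0,0,0,0,0,0],
])

```text
time_s: 12.58
tool_pos: [0.5606, 0.2025, 0.0965]
tool_rot: [180.0, 0.0, 100.5]
force: [-2.8, -1.5, 7.2]
grip_width: 0.0081
```

```bash
python3 - <<'E'
from cell import env, viewer
from h import *
o=env.get_obs(); print(o["time_s"],o["tool_pos"],o["tool_rot"],o["grip_width"],o["force"])
f=lambda im,x,y,w,h,s:cv2.resize(im[y:y+h,x:x+w,::-1],None,fx=s,fy=s,interpolation=cv2.INTER_CUBIC)
a=viewer.read_camera("scene")["img"];b=viewer.read_camera("side")["img"];w=viewer.read_camera("wrist")["img"]
cv2.imwrite("pics/a8.png",f(b,90,190,100,110,5.4));cv2.imwrite("pics/w8.png",f(w,180,180,200,160,4))
E
```

```text
12.5833 [0.5605665  0.20249285 0.0964916 ] [1.79978970e+02 1.04047531e-02 1.00478368e+02] 0.00807138971769107 [-2.78004514 -1.5406473   7.1614065 ]
```

View pics/a8.png

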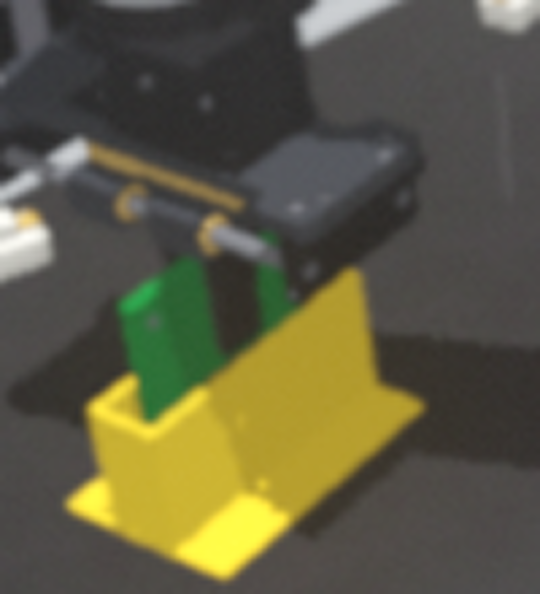

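View pics/w8.png

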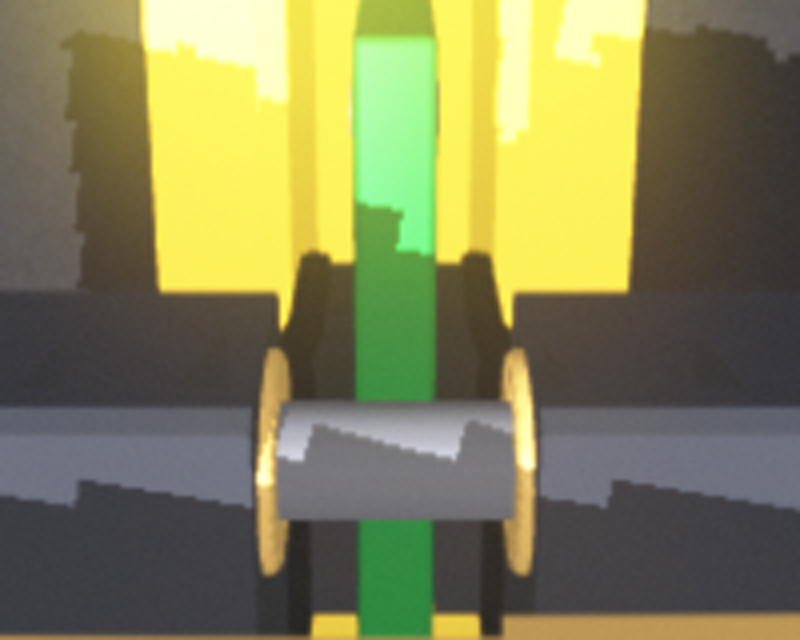

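move_arm([
  [0.4,0,0,-0.1,0,0,0],
  [2.0,0,0,0,0,0,0],
  [4.0,0,0,0,0,0,0],
  [6.0,0,0,0,0,0,0],
  [8.0,0,0,0,0,0,0],
])

```text
time_s: 13.15
tool_pos: [0.5606, 0.2026, 0.0959]
tool_rot: [180.0, -0.0, 100.5]
force: [0.5, 0.3, 0.0]
grip_width: 0.0265
```

move_arm([
  [8.0,0,0,0,0,0,0],
  [8.0,0,0,0,0,0,0],
  [8.0,0,0,0,0,0,0],
  [8.0,0,0,0,0,0,0],
  [8.0,0,0,0,0,0,0],
])

```text
time_s: 13.57
tool_pos: [0.5605, 0.2025, 0.0961]
tool_rot: [180.0, 0.0, 100.5]
force: [0.8, 0.4, -0.7]
grip_width: 0.0602
```

```bash
python3 - <<'E'
from cell import env, viewer
from h import *
o=env.get_obs(); print(o["time_s"],o["tool_pos"],o["tool_rot"],o["grip_width"],o["force"])
f=lambda im,x,y,w,h,s:cv2.resize(im[y:y+h,x:x+w,::-1],None,fx=s,fy=s,interpolation=cv2.INTER_CUBIC)
b=viewer.read_camera("side")["img"];w=viewer.read_camera("wrist")["img"]
cv2.imwrite("pics/a9.png",np.hstack([f(b,90,190,100,110,4),f(w,180,180,110*2-110+1,110,4)]))
cv2.imwrite("pics/w9.png",w[:,:,::-1])
E
```

```text
13.5667 [0.56046679 0.20247764 0.09606644] [1.79997202e+02 2.64242190e-03 1.00486668e+02] 0.06024598005508623 [ 0.75135723  0.40444652 -0.7032332 ]
```

View pics/a9.png

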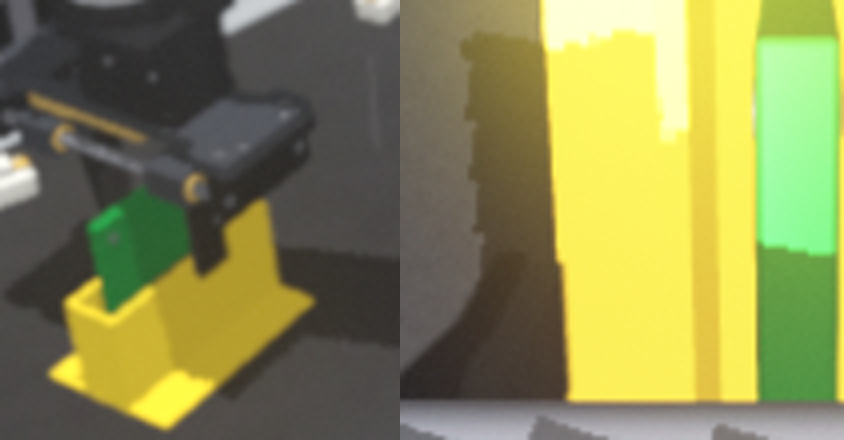

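View pics/w9.png

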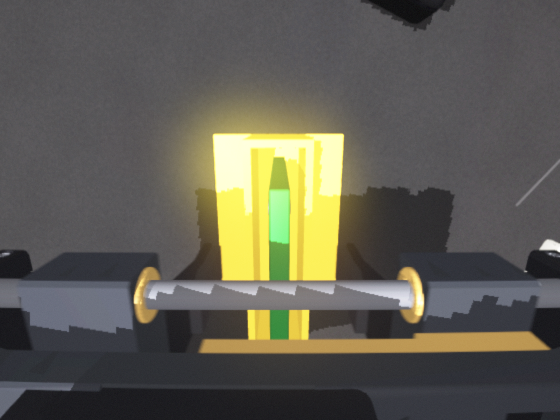

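move_arm([
  [8.0,0,0,-0.8,0,0,0],
  [8.0,0,0,-1.5,0,0,0],
  [8.0,0,0,-2.0,0,0,0],
  [8.0,0,0,-2.5,0,0,0],
  [8.0,0,0,-2.5,0,0,0],
])

```text
time_s: 14.08
tool_pos: [0.5601, 0.2024, 0.1903]
tool_rot: [-180.0, 0.0, 100.5]
force: [0.5, 0.4, 0.5]
grip_width: 0.0796
```

move_arm([
  [8.0,0,0,-2.5,0,0,0],
  [8.0,0,0,-2.0,0,0,0],
  [8.0,-3,0,-1.0,0,0,0],
  [8.0,-3,0,0,0,0,0],
  [8.0,-3,0,0,0,0,0],
])

```text
time_s: 14.5
tool_pos: [0.5774, 0.1137, 0.2462]
tool_rot: [179.8, 0.0, 100.6]
force: [-0.0, 0.3, -0.3]
grip_width: 0.0801
```

move_arm([
  [8.0,-3,0,0,0,0,0],
  [8.0,-2,0,0,0,0,0],
  [8.0,0,0,0,0,0,0],
  [8.0,0,0,0,0,0,0],
  [8.0,0,0,0,0,0,0],
])

```text
time_s: 14.92
tool_pos: [0.5858, 0.066, 0.2445]
tool_rot: [180.0, -0.1, 100.5]
force: [0.0, 1.1, 0.2]
grip_width: 0.0796
```

```bash
python3 - <<'E'
from cell import env, viewer
from h import *
o=env.get_obs(); print(o["time_s"],o["tool_pos"],o["tool_rot"],o["grip_width"],o["force"])
for n in ("scene","side"):cv2.imwrite(f"pics/{n}10.png",viewer.read_camera(n)["img"][:,:,::-1])
s=viewer.read_camera("side");im=s["img"];cv2.imwrite("pics/z10.png",cv2.resize(im[180:310,70:200,::-1],None,fx=4,fy=4,interpolation=cv2.INTER_CUBIC))
E
```

```text
14.9167 [0.58579108 0.06598654 0.24452404] [ 1.79970212e+02 -5.49142973e-02  1.00539110e+02] 0.07957175862086263 [0.04557708 1.05435116 0.18349362]
```

View pics/scene10.png

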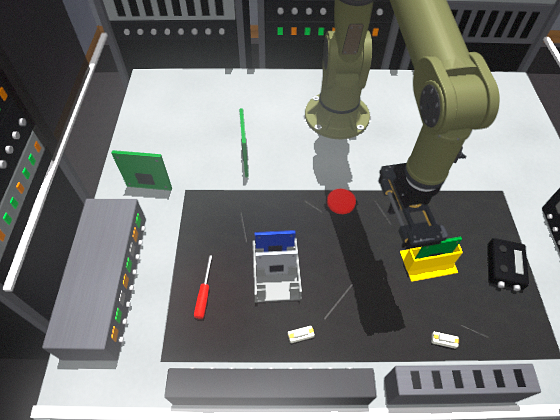

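View pics/side10.png

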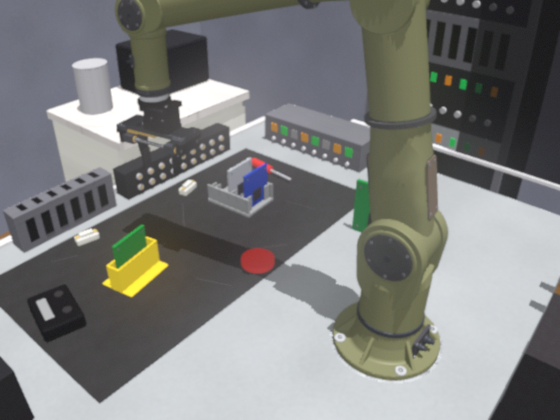

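View pics/z10.png

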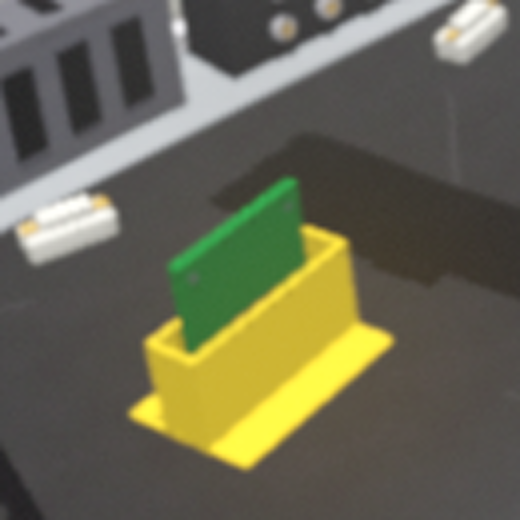

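```bash
python3 - <<'E'
from cell import job
print(job.sign_off())
E
```

```text
the job is handed in; nothing more can be done
None
```

The green plate is standing on edge in the slot of the yellow stand, and I handed the job in at about 15 s of the 43 s allowed.

- **Which plate:** I measured the rack's green plate at about 100 mm wide, so it is the 100 mm part the job describes. The two other green plates on the white table looked larger, and I left them alone.
- **Lift and placement:** I gripped it with 25 N (the fingers stopped at about 8 mm), drew it straight up and kept it upright throughout. I lowered it until the upward force showed contact, about 7 N at TCP height 0.0965 m. That is within 1 mm of where I expected the stand floor, and the fingertips were about 5 mm above the stand's walls. I then eased off, opened the fingers and backed away.
- **Last checks:**
  - The scene and side pictures show the green plate upright in the slot.
  - The bare and blue plates are still in the rack, and nothing else has visibly moved.
  - The gripper is clear, with about 1 N on the wrist, which is noise level.
- **What disagreed:** The scene and side cameras gave stand positions about 7 mm apart in y when each was used alone. Using both together, and the wrist camera separately, gave the same position, so I used that one. I did not measure the plate's final height after release; that it sits on the floor rests on the contact force and the pictures.

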